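Aim the blow-off nozzle and lock its swivel

TASK

The bearing is the next part to be blown clean: with a shut gripper, as if with one finger, push gently on a cross-arm of the swivel stand until the nozzle points at the middle of the bearing, then push the stand's lock lever fully forward, away from the robot, to its far stop and take the finger away. Grasp and lift nothing, do not shove the stand along the bench, and leave the bearing and everything else where it is.

Things in the scene. Friction and masses are not known exactly. Their poses are not given: they have to be found in the camera images.
- pivot (a point): Point on the upright turning axis of the swivel head, at the height of the cross-arms (92 mm above the bench). It belongs to the stand: its x axis is the stand's forward direction, its z axis is up.
- stand: The swivel stand: a loose, heavy (about 4 kg) foot plate, 120 x 215 mm, 14 mm thick, reaching from 60 mm left of the pivot to 155 mm right of it, with a grey column of 22 mm radius (40 mm at the foot) and an aluminium hub of 24 mm radius that ends 110 mm above the bench (115 with its screw). Origin on the pivot's axis, on the bench. It slides if pushed with more than roughly 20 N.
- swivel (a joint): Turn of the head (nozzle and cross-arms together) about the pivot, rad. 0: the nozzle points along the stand's forward direction; grows counter-clockwise seen from above; limits -1.5 and 1.5. Stiff by friction (about 0.1 N m), stays where it is left.
- nozzle_tip (a point): Tip of the brass nozzle, 87 mm from the turning axis, 80 mm above the bench. Its x axis is level and is the direction in which the nozzle points (seen from above); y to the left of that, z up. The nozzle is long and tapered; the short blunt brass stub at the back of the hub is the hose fitting.
- left_ball (a point): Centre of the black ball (20 mm diameter) at the end of the left cross-arm, 88 mm from the turning axis, 92 mm above the bench. The arm is a level steel bar of 10 mm diameter between hub and ball, at right angles to the nozzle, on its left.
- right_ball (a point): The same at the end of the right cross-arm, on the nozzle's right.
- lock (a joint): Turn of the lock lever about its upright axis, rad. Near 0: open, the lever points back and right (135 degrees clockwise of the stand's forward direction at exactly 0). It grows counter-clockwise seen from above, the knob moving forward; 1.57: locked, at the far stop, pointing forward and right. Stiff by friction (about 0.06 N m), stays where it is left.
- lock_axis (a point): Point on the upright axis of the lock lever, 115 mm to the right of the pivot on the foot plate, 62 mm above the bench (mid-height of the knob).
- lock_knob (a point): Middle of the upright black knob at the end of the lock lever, 55 mm from the lever's axis. The knob is 17 mm in diameter and reaches from 31 to 83 mm above the bench.
- bearing_mid (a point): Centre (half-way up) of the bearing, a ring 65 mm in diameter and 18 mm high lying flat on the bench. It, the drill chuck and the black cap stand in three places in front of the stand, about 140 mm from the turning axis; which stands where varies.
- drill_chuck_mid (a point): Centre (half-way up) of the upright steel drill chuck, 40 mm in diameter, 50 mm high. To be left alone.
- black_cap_mid (a point): Centre (half-way up) of the black cap, 36 mm in diameter, 17 mm high. To be left alone.
- oil_bottle: Black oil bottle, 64 mm in diameter, 203 mm tall, standing to the left; origin under its centre. To be left alone.
- hex_key: Long hex key lying flat, 48 x 214 mm, 8 mm high; origin under its centre. To be left alone.
- scrub_brush: Scrub brush, 38 x 85 x 32 mm, lying to the right; origin under its centre. To be left alone.
- grease_cartridge: Upright grease cartridge, 54 mm in diameter, 218 mm tall, to the right; origin under its centre. To be left alone.
- steel_block: Dark steel block, 40 x 62 x 26 mm, behind the oil bottle, to the left; origin under its centre. To be left alone.
Things that resemble listed ones, but are neither listed nor needed, are in the scene too. What is shaped like the part that bears bearing_mid but green or purple is not meant.

How it is judged:
By the outcome, as a careful person would: the job done as asked, in the order asked, and still so for the second after the job is handed in, with the robot touching nothing.
It also fails if it takes over 61 s, if anything falls off the work surface, if the arm or the gripper's body presses on something with over 40 N, if the wrist force passes 120 N, or if a joint passes its speed limit or range.

ROBOT

A 6-joint arm with a two-finger parallel gripper is mounted at the origin on a cart in front of the work surface, level with it; the furniture and walls round the work are solid. World frame = base frame: x ahead of the robot, y to its left, z up, the work surface at z = 0. Lengths are in mm, angles in rad, forces in N, time in s.
With the tool pointing down it reaches from about 400 to 925 mm from the base axis. Payload 12.5 kg.
Tool frame: the origin (TCP) lies midway between the tips of the shut fingers; the grasp point (between the pads) lies 19 mm behind it; z points along the fingers, y is the line along which they close (so a half turn about z gives the same grasp; the last joint's range is limited). The gripper opens to 95 mm and grips with 3 to 60 N. Pads are 20 mm wide; open, the fingers measure 119 mm over their backs; the gripper's body (75 mm by 180 mm) begins 59 mm behind the grasp point.
Start: joints at [-1.455, 0.491, 1.559, -0, 1.092, -0.106], TCP at [137.513, -609.702, 214.661] pointing down, gripper open.
Joint ranges: [-3.1, 3.1], [-0.84, 2.19], [0.05, 2.79], [-1.13, 4.28], [0.06, 2.93], [-2.69, 2.69]. Speed limits (rad/s): [2.22, 2.22, 2.79, 3.14, 3.14, 3.14].

INTERFACE

Orientations are given as [roll, pitch, yaw] about the fixed x, y, z axes, in that order (R = Rz(yaw) Ry(pitch) Rx(roll)).
In Python, from cell import env gives the robot as it stands.
- The arm moves only by the tool arm_command, never from a script. Its argument "targets" is a list of rows, each a list of 5 numbers: the shift along the tool's x, y, z in mm, then the turn about the tool's z in degrees, then the opening, from 0 (shut) to 1 (fully open). In form: [[tx, ty, tz, roll, fingers], ...]. A call has 1 to 5 rows; each row is the pose to reach, as a shift and turn from the pose commanded when the call began, along the tool's axes at that moment; what a row does not reach only later rows make up. A row lasts 1/10 s, in which the tool goes at most 50 mm and 8.59 degrees, less where a joint would pass 70% of its speed; a pose out of reach is approached as far as the arm can. A call with a gripper value outside its range is refused whole. The fingers move at their own pace and stop on an object; the grip force is fixed at half the most. Time passes only in rows, so rows that repeat a pose let the fingers close. It gives the time, the measured TCP pose, the force, the opening and the grip force at its end, in the units of the state.
- env.state(): the state, without advancing time (a new reading comes with each control period).
- env.read_camera(name): name is "side" or "top"; returns a dict with "frame" (480x640x3 uint8, red, green, blue), "vertical_fov" (degrees; the focal length in pixels is half the picture's height over the tangent of half this angle, whatever the lens; pixels are square), "cx", "cy" (the principal point, pixels), "world_from_camera" (4x4, takes a point from camera to world coordinates). Camera axes: x right, y down, z forward; pixel columns grow to the right and rows downward; lengths in mm; the calibration is good to about 2 mm. A picture is of the moment at which its call begins. There is no depth.
- env.job_done(): hands the job in; it is judged then, once.
The state is a dict: "t": time; "joints": joint angles; "qvel": joint speeds; "tau": joint torques, N m; "eef_pos": TCP position; "tcp_rot": TCP orientation; "ft_force": force on the tool from outside, world axes, zero at the start; "moment": the same for the moment, N m; "opening": opening from 0.0 (shut) to 1.0 (fully open); "grip_force": force on a finger pad.
Only numpy, scipy, OpenCV 4.12 (cv2) and the standard library are available. Lean on these libraries where they do the work, as an engineer would, in place of code of your own. Each camera call takes 0.05 s, during which the arm holds its last target. There are 200 camera calls.

## Working session

There is one attempt and no reset: what is moved stays moved. The work goes in short steps, Python scripts to look and compute and a tool call to move; the robot and the scene stay as the last step left them, time stands still between calls to the robot, and variables do not carry over. Pictures are saved under pics/ and viewed, at most 10 in all, crops included, and the job is handed in when it is done.

Besides the shell and the picture viewer there is one more tool, called after "Call:" as name([rows], argument=value, ...), one row to a line, values as JSON. arm_command: Moves the arm, as the interface text tells. Its arguments: {"type":"object","properties":{"targets":{"type":"array","items":{"type":"array","items":{"type":"number"}}}},"required":["targets"]}

```bash
mkdir -p pics
cat > h.py <<'E'
from cell import env
import numpy as np, cv2
def snap(cam,name,crop=None,scale=1):
    d=env.read_camera(cam); f=d["frame"][:,:,::-1].copy()
    np.save(f"pics/{cam}_T.npy",np.array(d["world_from_camera"])); np.save(f"pics/{cam}_k.npy",np.array([d["vertical_fov"],d["cx"],d["cy"]]))
    cv2.imwrite(f"pics/{name}_raw.png",f)
    if crop: x,y,w,h=crop; f=f[y:y+h,x:x+w]
    cv2.imwrite(f"pics/{name}.png",cv2.resize(f,None,fx=scale,fy=scale,interpolation=cv2.INTER_CUBIC))
def ray(cam,u,v):
    T=np.load(f"pics/{cam}_T.npy"); a,cx,cy=np.load(f"pics/{cam}_k.npy"); F=240/np.tan(np.radians(a)/2)
    return T[:3,3],T[:3,:3]@np.array([(u-cx)/F,(v-cy)/F,1])
def at(cam,u,v,z):
    o,d=ray(cam,u,v); return (o+d*(z-o[2])/d[2])[:2].round(1)
def pix(cam,p):
    T=np.load(f"pics/{cam}_T.npy"); a,cx,cy=np.load(f"pics/{cam}_k.npy"); F=240/np.tan(np.radians(a)/2)
    c=T[:3,:3].T@(np.array(p)-T[:3,3]); return (c[:2]/c[2]*F+[cx,cy]).round(1)
E
python3 - <<'E'
from h import *
snap("top","t1"); snap("side","s1")
for c in("top","side"): print(np.load(f"pics/{c}_T.npy").round(2),np.load(f"pics/{c}_k.npy"))
s=env.state(); print(s["t"],s["eef_pos"],s["tcp_rot"],s["ft_force"])
E
```

```text
[[-1.00000e-01 -9.70000e-01  2.20000e-01  2.92620e+02]
 [-1.00000e+00  1.00000e-01 -2.00000e-02 -3.81900e+01]
 [ 0.00000e+00 -2.20000e-01 -9.80000e-01  1.54291e+03]
 [ 0.00000e+00  0.00000e+00  0.00000e+00  1.00000e+00]] [ 46.32873724 326.74498447 239.22711696]
[[-1.0000e+00 -7.0000e-02  7.0000e-02  5.1644e+02]
 [-1.0000e-01  6.2000e-01 -7.8000e-01  9.5196e+02]
 [ 1.0000e-02 -7.8000e-01 -6.2000e-01  8.7644e+02]
 [ 0.0000e+00  0.0000e+00  0.0000e+00  1.0000e+00]] [ 49.50451426 312.05337123 232.31421724]
0.1 [ 137.47394498 -609.46070328  214.14519041] [-3.14059764e+00 -1.18129932e-04  2.21770739e-01] [ 0.03306059 -0.95381129 -0.43103042]
```

View pics/t1.png

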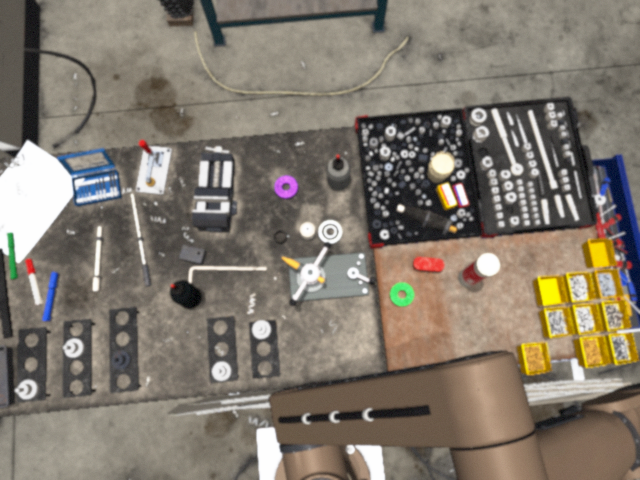

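View pics/s1.png

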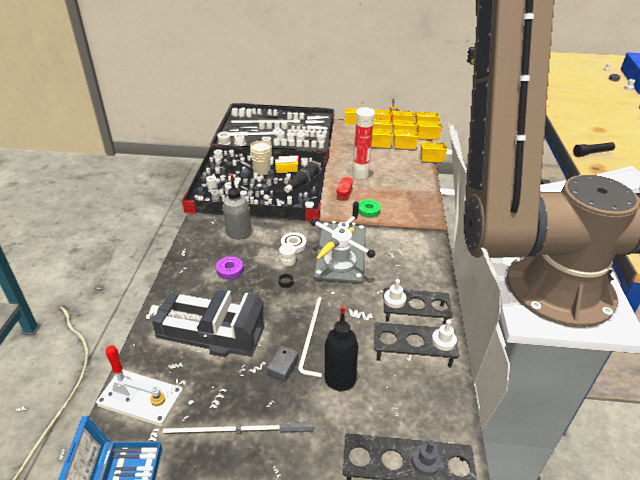

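Top: the stand is at about (312,275), the bearing (330,231), the chuck (307,230) and the cap (280,237). The nozzle points at about (285,260), forward-left, and the lock knob is near (370,285). I'll enlarge both views.

Run:
```python
import cv2
f=cv2.imread("pics/t1_raw.png")[210:315,260:400]; cv2.imwrite("pics/t1c.png",cv2.resize(f,None,fx=5.7,fy=5.7,interpolation=cv2.INTER_CUBIC))
f=cv2.imread("pics/s1_raw.png")[195:295,265:395]; cv2.imwrite("pics/s1c.png",cv2.resize(f,None,fx=6,fy=6,interpolation=cv2.INTER_CUBIC))
```

```text
(no output)
```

View pics/t1c.png

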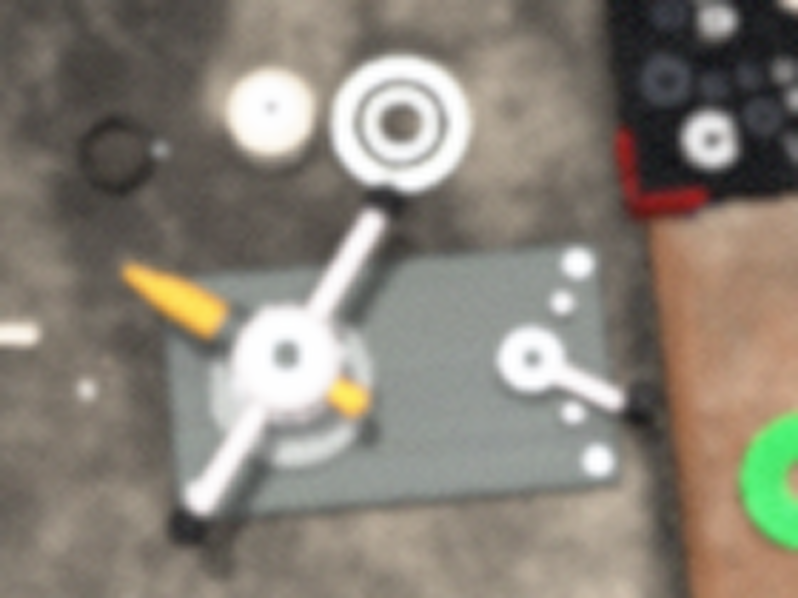

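View pics/s1c.png

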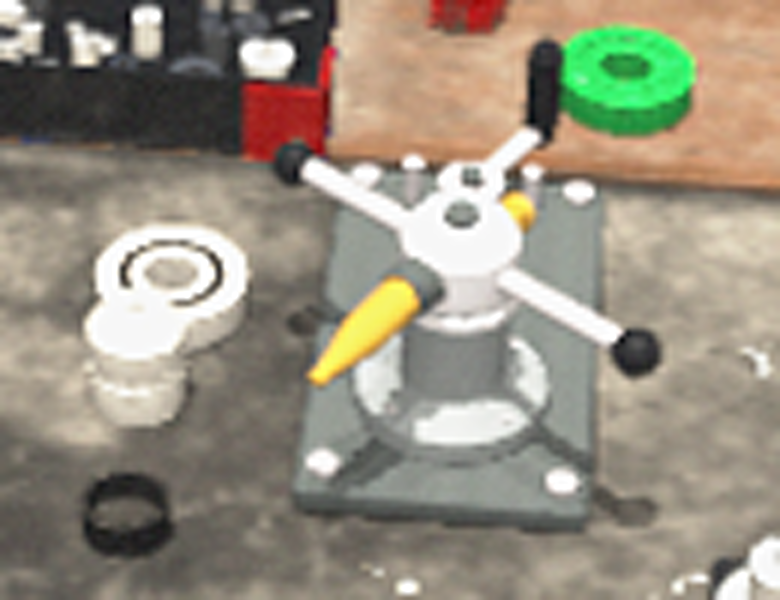

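Enlarged. In top-crop pixels: hub screw (287,355), right ball (385,200), left ball (188,527), nozzle tip (126,268), bearing centre (401,124), lock boss (531,357), knob (640,402), chuck (270,110). In the side crop: right ball (292,163), left ball (636,352), bearing (172,272), knob top (546,48).

```bash
cat > m1.py <<'E'
from h import *
T=dict(hub=(287,355,115),rb=(385,200,92),lb=(188,527,92),tip=(126,268,80),bear=(401,124,18),lockhub=(531,357,45),knob=(640,397,83),chuck=(270,110,50),cap=(117,155,17),c1=(163,330,14),pl_fl=(165,280,14),pl_fr=(598,243,14),pl_br=(618,485,14))
S=dict(hub=(462,213,115),rb=(292,163,92),lb=(636,352,92),tip=(318,378,80),bear=(172,272,18),knob=(546,48,83),chuck=(137,320,50),cap=(128,490,17))
for k in T:
    u,v,z=T[k]; a=at("top",260+u/5.7,210+v/5.7,z); b=None
    if k in S: u,v,z=S[k]; b=at("side",265+u/6,195+v/6,z)
    print(k,a,b)
E
python3 m1.py
```

```text
hub [529.3 -21.4] [528.9 -14. ]
rb [601.  -73.1] [600.8 -68.2]
lb [458.9  30.8] [458.2  35. ]
tip [583.2  49.8] [579.2  50.5]
bear [653.9 -86.5] [652.9 -81.4]
lockhub [ 528.5 -135.6] None
knob [ 499.1 -181.1] [ 498.9 -175.7]
chuck [659.4 -23.5] [658.1 -10.6]
cap [652.3  53.4] [653.4  54.9]
c1 [564.1  38.4] None
pl_fl [588.5  35.4] None
pl_fr [ 586.1 -176.2] None
pl_br [ 467.6 -172.4] None
```

```bash
cat >> h.py <<'E'
def conv(p0,yaw0,p1,yaw1):
    "world pose -> tool shift row"
    d=np.array(p1)-np.array(p0); c,s=np.cos(yaw0),np.sin(yaw0)
    return [round(x,1) for x in (c*d[0]+s*d[1], s*d[0]-c*d[1], -d[2], -np.degrees((yaw1-yaw0+np.pi)%(2*np.pi)-np.pi))]
E
python3 - <<'E'
from h import *
print("bottle",at("top",186,287,190),"side base",at("side",341,385,0)); print("cart",at("top",487,264,218),at("side",362,175,0)); print("brush",at("top",428,264,32))
y=np.radians
p=[(137.5,-609.7,214.7),(290,-480,290),(420,-230,290),(460,-11,290),(460,-11,150)]; w=[.2218,y(53.9),y(53.9),y(53.9),y(53.9)]
for i in range(4): print(conv(p[i],w[i],p[i+1],w[i+1]))
E
```

```text
bottle [510.5 281.1] side base [506.6 332.2]
cart [ 490.5 -446.1] [ 483.1 -448. ]
brush [ 534.2 -342.7]
[np.float64(177.3), np.float64(-93.0), np.float64(-75.3), np.float64(-41.2)]
[np.float64(278.6), np.float64(-42.3), np.int64(0), np.float64(-0.0)]
[np.float64(200.5), np.float64(-96.7), np.int64(0), np.float64(-0.0)]
[np.float64(0.0), np.float64(0.0), np.int64(140), np.float64(-0.0)]
```

Call:
arm_command([
  [35, -18, -25, -8, 0],
  [71, -37, -50, -16, 0],
  [106, -56, -75, -24, 0],
  [142, -74, -75, -32.6, 0],
  [177, -93, -75, -41, 0],
])

```text
t: 0.6
eef_pos: [290.8, -478.9, 290.2]
tcp_rot: [3.141, 0.001, 0.943]
ft_force: [-0.2, -0.1, -0.3]
opening: 0.637
grip_force: 0.0
```

Call:
arm_command([
  [49, -8, 0, 0, 0],
  [98, -16, 0, 0, 0],
  [147, -24, 0, 0, 0],
  [196, -32, 0, 0, 0],
  [240, -38, 0, 0, 0],
])

```text
t: 1.1
eef_pos: [401.6, -261.9, 289.6]
tcp_rot: [-3.141, -0.0, 0.937]
ft_force: [1.3, -1.4, -0.0]
opening: 0.215
grip_force: 0.0
```

Call:
arm_command([
  [47, -19, 0, 0, 0],
  [94, -38, 0, 0, 0],
  [141, -58, 0, 0, 0],
  [188, -77, 0, 0, 0],
  [200, -97, 0, 0, 0],
])

```text
t: 1.6
eef_pos: [442.1, -42.5, 289.4]
tcp_rot: [-3.141, -0.0, 0.94]
ft_force: [-0.1, 0.2, -0.4]
opening: 0.003
grip_force: 0.0
```

Call:
arm_command([
  [36, -4, 0, 0, 0],
  [36, -4, 48, 0, 0],
  [36, -4, 96, 0, 0],
  [36, -4, 144, 0, 0],
  [36, -4, 170, 0, 0],
])

```text
t: 2.1
eef_pos: [458.0, -13.7, 116.6]
tcp_rot: [-3.138, 0.002, 0.938]
ft_force: [0.3, 0.1, 0.4]
opening: 0.005
grip_force: 0.0
```

Call:
arm_command([
  [0, 0, 20, 0, 0],
  [0, 0, 40, 0, 0],
  [0, 0, 40, 0, 0],
])

```text
t: 2.4
eef_pos: [458.3, -14.0, 77.7]
tcp_rot: [-3.138, 0.002, 0.937]
ft_force: [-0.8, -0.2, 0.3]
opening: 0.005
grip_force: 0.0
```

Run:
```python
from h import *
snap("side","s2",(265,180,140,110),5.7)
s=env.state(); print(s["t"],s["eef_pos"],s["tcp_rot"],s["ft_force"])
```

```text
2.45 [458.88530138 -14.0268672   78.96095634] [-3.13930250e+00  1.23695724e-03  9.37359922e-01] [ 0.36864727 -0.30839196 -0.18418809]
```

View pics/s2.png

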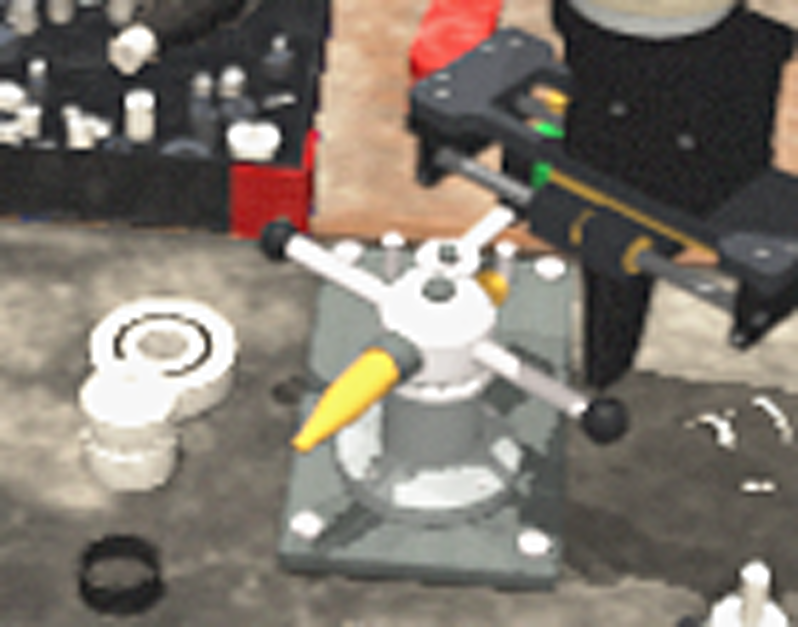

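Side: the shut finger's tip is at (605,380), behind the left cross-arm whose ball is at (605,418). It isn't touching. Next I compute the arc rows.

```bash
cat >> h.py <<'E'
P=np.array([529.5,-18.5])
def fpose(th,r,off,z=79):
    t=np.radians(th); u=np.array([np.cos(t),np.sin(t)]); n=np.array([-u[1],u[0]])
    return [*(P+r*u+off*n),z],t-np.pi/2
E
python3 - <<'E'
from h import *
p0,y0=(458.7,-14,79),.9375
def call(lst):
    global p0,y0
    rows=[conv(p0,y0,*fpose(*a)) for a in lst]; print([[float(v) for v in r]for r in rows]); p0,y0=fpose(*lst[-1])
call([(143.9,58,o) for o in (33,28,23,19,16)])
for k in range(4): call([(143.9-20*k-4*i,58,15.5) for i in range(1,6)])
E
```

```text
[[5.1, 1.8, -0.0, -0.2], [10.1, 1.8, -0.0, -0.2], [15.1, 1.8, -0.0, -0.2], [19.1, 1.8, -0.0, -0.2], [22.1, 1.8, -0.0, -0.2]]
[[4.6, -0.9, -0.0, 4.0], [8.7, -1.6, -0.0, 8.0], [12.9, -2.0, -0.0, 12.0], [17.1, -2.0, -0.0, 16.0], [21.3, -1.8, -0.0, 20.0]]
[[4.1, -0.9, -0.0, 4.0], [8.2, -1.6, -0.0, 8.0], [12.4, -2.0, -0.0, 12.0], [16.6, -2.0, -0.0, 16.0], [20.8, -1.8, -0.0, 20.0]]
[[4.1, -0.9, -0.0, 4.0], [8.2, -1.6, -0.0, 8.0], [12.4, -2.0, -0.0, 12.0], [16.6, -2.0, -0.0, 16.0], [20.8, -1.8, -0.0, 20.0]]
[[4.1, -0.9, -0.0, 4.0], [8.2, -1.6, -0.0, 8.0], [12.4, -2.0, -0.0, 12.0], [16.6, -2.0, -0.0, 16.0], [20.8, -1.8, -0.0, 20.0]]
```

Call:
arm_command([
  [5, 2, 0, 0, 0],
  [10, 2, 0, 0, 0],
  [15, 2, 0, 0, 0],
  [19, 2, 0, 0, 0],
  [22, 2, 0, 0, 0],
])

```text
t: 2.95
eef_pos: [474.3, 2.8, 79.9]
tcp_rot: [3.141, -0.0, 0.938]
ft_force: [-1.1, -2.1, 1.5]
opening: 0.004
grip_force: 1.1
```

Call:
arm_command([
  [4.5, -0.9, 0, 4, 0],
  [8.7, -1.6, 0, 8, 0],
  [12.9, -2, 0, 12, 0],
  [17.1, -2, 0, 16, 0],
  [21.3, -1.8, 0, 20, 0],
])

```text
t: 3.45
eef_pos: [485.1, 20.8, 79.7]
tcp_rot: [-3.141, 0.001, 0.586]
ft_force: [-1.2, -3.0, 1.1]
opening: 0.004
grip_force: 1.1
```

Call:
arm_command([
  [4.1, -0.9, 0, 4, 0],
  [8.2, -1.6, 0, 8, 0],
  [12.4, -2, 0, 12, 0],
  [16.6, -2, 0, 16, 0],
  [20.8, -1.8, 0, 20, 0],
])

```text
t: 3.95
eef_pos: [501.2, 34.0, 79.7]
tcp_rot: [-3.141, 0.001, 0.237]
ft_force: [-2.2, 0.2, 1.3]
opening: 0.002
grip_force: 1.1
```

Call:
arm_command([
  [4.1, -0.9, 0, 4, 0],
  [8.2, -1.6, 0, 8, 0],
  [12.4, -2, 0, 12, 0],
  [16.6, -2, 0, 16, 0],
  [20.8, -1.8, 0, 20, 0],
])

```text
t: 4.45
eef_pos: [520.9, 40.8, 79.6]
tcp_rot: [-3.142, 0.001, -0.112]
ft_force: [-2.1, 1.7, -0.5]
opening: 0.005
grip_force: 1.1
```

Call:
arm_command([
  [4.1, -0.9, 0, 4, 0],
  [8.2, -1.6, 0, 8, 0],
  [12.4, -2, 0, 12, 0],
  [14.5, -2, 0, 14, 0],
  [14.5, -2, 0, 14, 0],
])

```text
t: 4.95
eef_pos: [536.0, 41.0, 79.6]
tcp_rot: [3.142, 0.0, -0.354]
ft_force: [0.2, -0.7, 0.7]
opening: -0.001
grip_force: 0.1
```

Run:
```python
from h import *
snap("side","s3",(265,180,140,110),5.7)
s=env.state(); print(s["t"],s["eef_pos"],s["tcp_rot"],s["ft_force"])
```

```text
5.0 [535.90723761  40.95508637  79.57496591] [ 3.14146013e+00  6.35628000e-05 -3.53110359e-01] [-0.84358796  0.37527176  0.34710638]
```

View pics/s3.png

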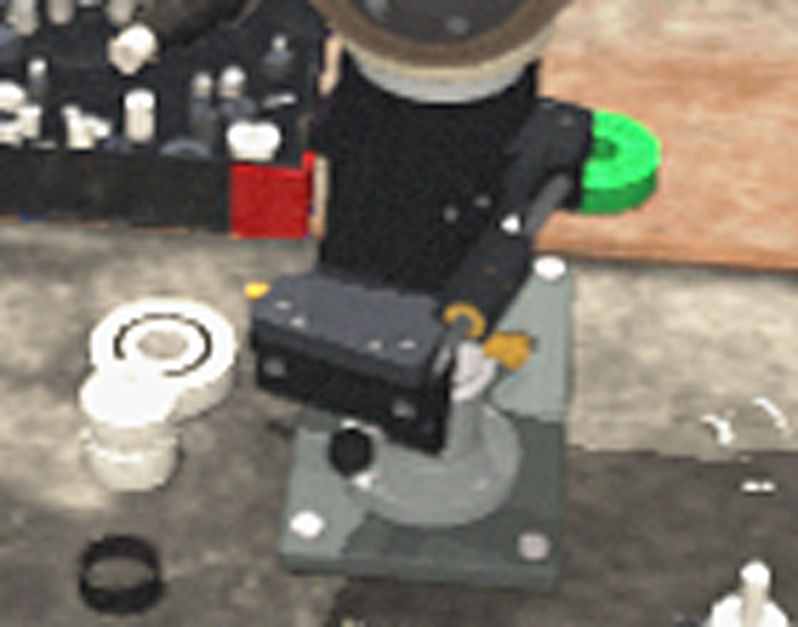

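Side: nozzle tip at (246,290), left ball (352,449), bearing top centre (163,345). The hub is hidden. Now the angles.

Run:
```python
from h import *
g=lambda u,v,z: at("side",265+u/5.7,180+v/5.7,z)
lb=g(352,449,92); tip=g(246,290,80); b=g(163,345,18); Ps=g(440,289,115)
pv=np.array([529.3,-16.0])  # pivot, side-camera estimate
print(lb,tip,b,Ps); A=lambda d: np.degrees(np.arctan2(d[1],d[0])).round(1)
print("head from ball",A(lb-pv)-90,"tip",A(tip-pv),"ball-tip",A(lb-tip),"bearing",A(b-pv), np.hypot(*(lb-pv)))
```

```text
[558.2  64.4] [612.2 -47.2] [653.  -80.6] [528.4 -13.3]
head from ball -19.799999999999997 tip -20.6 ball-tip 115.8 bearing -27.6 85.43635057749135
```

Call:
arm_command([
  [2.1, -0.5, 0, 2, 0],
  [4.1, -0.9, 0, 4, 0],
  [6.1, -1.3, 0, 6, 0],
  [7.8, -1.5, 0, 7.5, 0],
  [7.8, -1.5, 0, 7.5, 0],
])

```text
t: 5.5
eef_pos: [543.8, 39.5, 79.6]
tcp_rot: [3.142, -0.0, -0.485]
ft_force: [-1.1, 0.4, 0.4]
opening: 0.003
grip_force: 0.4
```

Call:
arm_command([
  [-12, 0, 0, 0, 0],
  [-24, 0, 0, 0, 0],
  [-24, 0, -45, 0, 0],
  [-24, 0, -95, 0, 0],
  [-24, 0, -130, 0, 0],
])

```text
t: 6.0
eef_pos: [521.9, 51.1, 212.4]
tcp_rot: [-3.141, -0.002, -0.484]
ft_force: [-0.1, -0.1, -0.4]
opening: 0.004
grip_force: 0.0
```

Call:
arm_command([
  [11, 46, 0, -6, 0],
  [22, 93, 0, -12, 0],
  [33, 140, 0, -18, 0],
  [44, 186, 0, -24, 0],
  [56, 233, 0, -27.7, 0],
])

```text
t: 6.5
eef_pos: [462.0, -182.4, 209.7]
tcp_rot: [3.141, -0.0, 0.004]
ft_force: [1.0, 1.0, 0.5]
opening: 0.006
grip_force: 0.0
```

Run:
```python
from h import *
snap("side","s4",(265,180,140,110),5.7)
s=env.state(); print(s["t"],s["eef_pos"],s["tcp_rot"],s["ft_force"])
```

```text
6.55 [ 461.09509784 -187.99711403  209.63175265] [ 3.13951445e+00 -1.22151040e-04  4.89889536e-03] [ 0.53781115 -3.9133547   0.88334965]
```

View pics/s4.png

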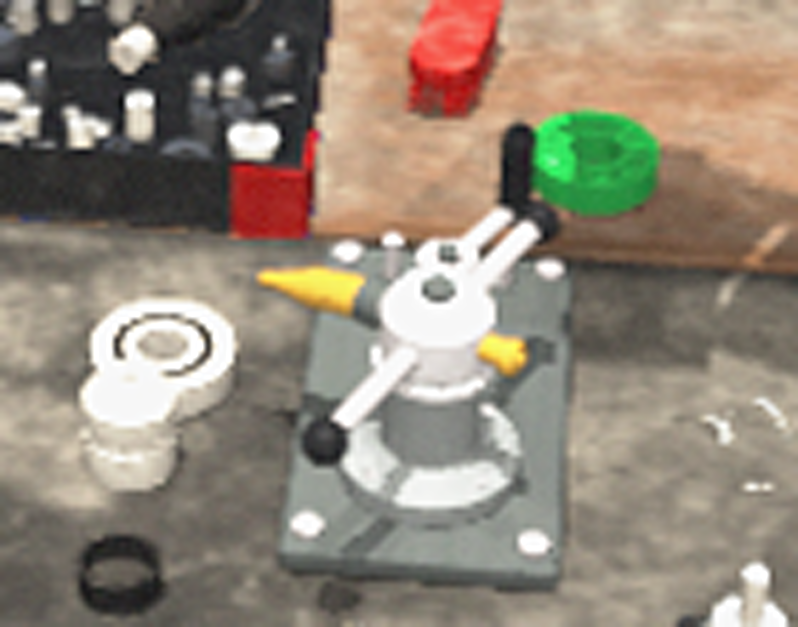

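Side: tip (258,278), left ball (325,441), right ball (543,221), hub screw (438,289), bearing (163,345), knob top (519,130). The view is unobstructed.

Run:
```python
from h import *
g=lambda u,v,z: at("side",265+u/5.7,180+v/5.7,z)
lb=g(325,441,92); rb=g(543,221,92); tip=g(258,278,80); b=g(163,345,18); k=g(519,130,83)
A=lambda d: np.degrees(np.arctan2(d[1],d[0])).round(1)
m=(lb+rb)/2; print(lb,rb,m,tip,b,k,"head",A(lb-rb)-90,"tip",A(tip-m),"bearing",A(b-m),np.hypot(*(b-m)))
h=[a for a in (env.read_camera("top"),)][0]["frame"][:,:,::-1][210:315,260:400]; cv2.imwrite("pics/t4.png",cv2.resize(h,None,fx=5.7,fy=5.7,interpolation=cv2.INTER_CUBIC))
s=env.state(); print(s["t"],s["eef_pos"],s["tcp_rot"],s["ft_force"])
```

```text
[569.3  60.8] [486.3 -95.8] [527.8 -17.5] [607.9 -56.1] [653.  -80.6] [ 498.8 -176.6] head -27.9 tip -25.7 bearing -26.7 140.2021754467455
6.6 [ 461.70083983 -185.22380744  209.53749466] [ 3.14060176e+00 -5.75403899e-05 -3.22077111e-03] [ 0.56481577 -0.24180665  0.12073194]
```

View pics/t4.png

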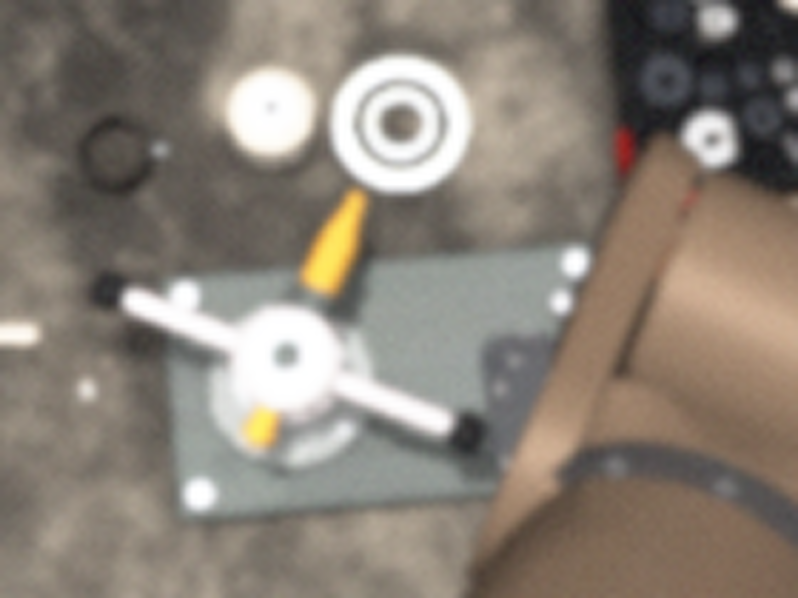

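Top: left ball (108,291), right ball (467,431), tip (358,194), bearing (401,124). The stand plate hasn't moved.

Run:
```python
from h import *
g=lambda u,v,z: at("top",260+u/5.7,210+v/5.7,z)
lb=g(108,291,92); rb=g(467,431,92); tip=g(358,194,80); b=g(401,124,18)
A=lambda d: np.degrees(np.arctan2(d[1],d[0])).round(1)
m=(lb+rb)/2; print(lb,rb,m,tip,b,"head",A(lb-rb)-90,"tip",A(tip-m),"bearing",A(b-m),np.hypot(*(b-m)))
```

```text
[570.9  58.2] [490.  -99.7] [530.45 -20.75] [607.7 -61.1] [653.9 -86.5] head -27.1 tip -27.6 bearing -28.0 139.86766960237804
```

Call:
arm_command([
  [0, -2, 45, 0, 0],
  [0, -2, 90, 0, 0],
  [0, -2, 130, 0, 0],
  [0, -2, 157, 0, 0],
  [0, -2, 157, 0, 0],
])

```text
t: 7.1
eef_pos: [461.6, -177.8, 50.1]
tcp_rot: [-3.139, 0.005, -0.001]
ft_force: [-0.2, -0.3, 0.8]
opening: 0.006
grip_force: 0.0
```

Call:
arm_command([
  [5, 0, 0, 0, 0],
  [10, 0, 0, 0, 0],
  [15, 0, 0, 0, 0],
  [20, 0, 0, 0, 0],
  [25, 0, 0, 0, 0],
])

```text
t: 7.6
eef_pos: [488.7, -179.7, 53.2]
tcp_rot: [3.141, -0.0, -0.002]
ft_force: [-3.6, -2.6, -0.0]
opening: 0.003
grip_force: 1.6
```

Call:
arm_command([
  [5, 0, 0, 0, 0],
  [10, 0, 0, 0, 0],
  [15, 0, 0, 0, 0],
  [20, 0, 0, 0, 0],
  [25, 0, 0, 0, 0],
])

```text
t: 8.1
eef_pos: [513.9, -179.6, 52.5]
tcp_rot: [-3.142, 0.0, -0.002]
ft_force: [-2.1, -1.2, 0.7]
opening: 0.006
grip_force: 0.8
```

Call:
arm_command([
  [5, 0, 0, 0, 0],
  [10, 0, 0, 0, 0],
  [15, 0, 0, 0, 0],
  [20, 0, 0, 0, 0],
  [25, 0, 0, 0, 0],
])

```text
t: 8.6
eef_pos: [538.6, -179.4, 52.5]
tcp_rot: [-3.141, 0.001, -0.002]
ft_force: [-3.1, 2.1, -0.8]
opening: 0.005
grip_force: 1.4
```

Call:
arm_command([
  [2, 0, 0, 0, 0],
  [4, 0, 0, 0, 0],
  [6, 0, 0, 0, 0],
  [6, 0, 0, 0, 0],
])

```text
t: 9.0
eef_pos: [544.0, -179.1, 52.5]
tcp_rot: [-3.141, 0.001, -0.002]
ft_force: [-3.4, 4.9, 0.7]
opening: 0.007
grip_force: 2.4
```

Call:
arm_command([
  [1, 0, 0, 0, 0],
  [2, 0, 0, 0, 0],
  [2, 0, 0, 0, 0],
])

```text
t: 9.3
eef_pos: [545.2, -178.5, 52.4]
tcp_rot: [-3.14, 0.003, -0.001]
ft_force: [-6.4, 8.1, 2.6]
opening: 0.004
grip_force: 4.3
```

Call:
arm_command([
  [1, 0, 0, 0, 0],
  [1, 0, 0, 0, 0],
])

```text
t: 9.5
eef_pos: [545.8, -178.2, 52.4]
tcp_rot: [-3.139, 0.004, -0.001]
ft_force: [-7.1, 10.2, 4.2]
opening: 0.007
grip_force: 5.2
```

Call:
arm_command([
  [-10, 0, 0, 0, 0],
  [-25, 0, 0, 0, 0],
  [-40, 0, 0, 0, 0],
  [-40, 0, -45, 0, 0],
  [-40, 0, -95, 0, 0],
])

```text
t: 10.0
eef_pos: [506.6, -179.9, 147.9]
tcp_rot: [-3.141, 0.002, -0.002]
ft_force: [1.0, 0.3, -0.3]
opening: 0.004
grip_force: 0.0
```

Call:
arm_command([
  [0, 0, -40, 0, 0],
  [-20, 45, -40, 0, 0],
  [-40, 90, -40, 0, 0],
  [-60, 135, -40, 0, 0],
  [-60, 135, -40, 0, 0],
])

```text
t: 10.5
eef_pos: [445.4, -319.4, 188.0]
tcp_rot: [3.139, -0.002, -0.006]
ft_force: [-0.8, 0.7, -0.8]
opening: 0.008
grip_force: 0.0
```

Run:
```python
from h import *
snap("side","s5",(265,180,140,110),5.7); snap("top","t5",(260,210,140,105),5.7)
s=env.state(); print(s["t"],s["eef_pos"],s["tcp_rot"],s["ft_force"])
a=cv2.imread("pics/t4.png"); b=cv2.imread("pics/t5.png"); print(np.abs(a[:,:470].astype(int)-b[:,:470]).mean())
c=np.hstack([cv2.resize(cv2.imread("pics/s5.png"),None,fx=.5,fy=.5),cv2.resize(b,(399,313))]); cv2.imwrite("pics/c5.png",c)
```

```text
10.6 [ 446.73138644 -315.63664267  187.74542772] [ 3.14079616e+00 -8.69291579e-04 -4.30621597e-03] [-0.44597676  0.1952065   0.10237056]
3.6080611494580044Traceback (most recent call last):
  File "<stdin>", line 5, in <module>
    return _nx.concatenate(arrs, 1, dtype=dtype, casting=casting)
           ~~~~~~~~~~~~~~~^^^^^^^^^^^^^^^^^^^^^^^^^^^^^^^^^^^^^^^
ValueError: all the input array dimensions except for the concatenation axis must match exactly, but along dimension 0, the array at index 0 has size 314 and the array at index 1 has size 313
```

View pics/t5.png

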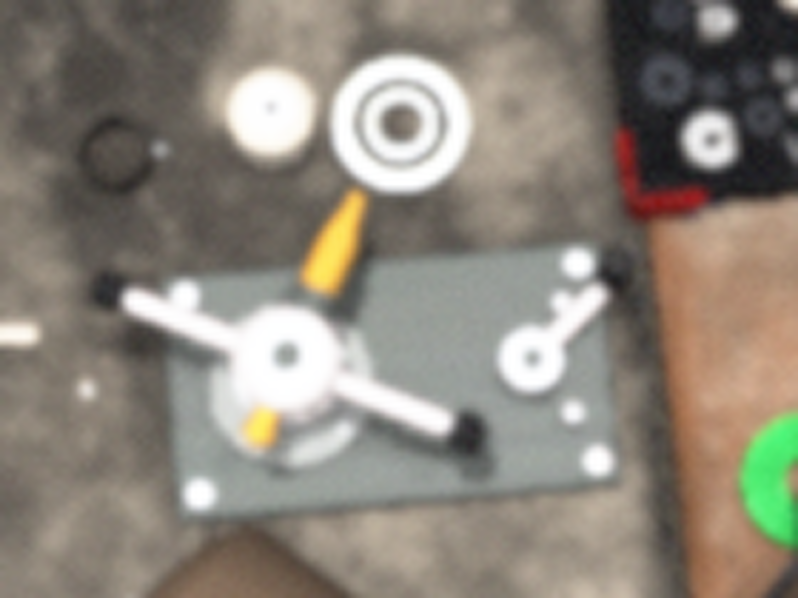

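View pics/s5.png

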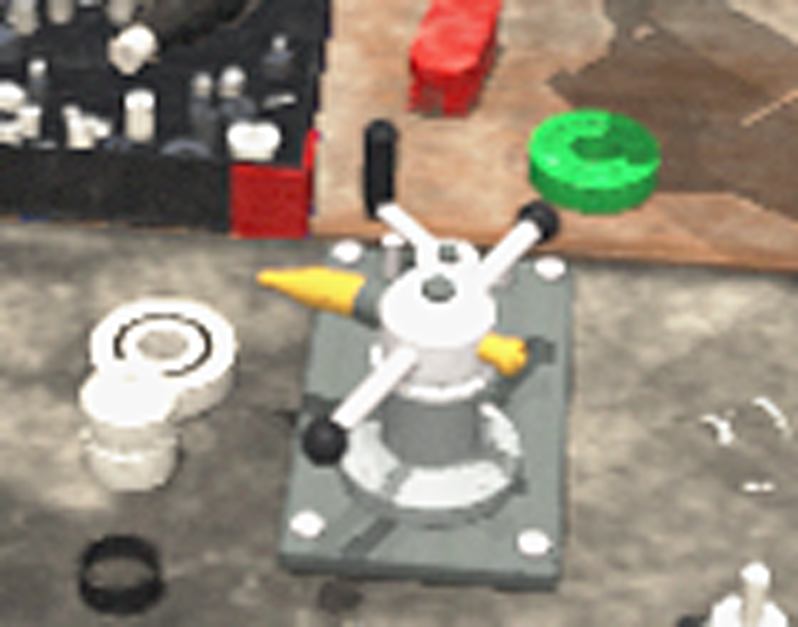

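Lever is forward against its stop pin (top: knob (617,265), boss (531,357); side: knob top (381,129)). The balls, nozzle and plate are where they were. I'll check the lever's angle before handing in.

Run:
```python
from h import *
a=at("top",260+617/5.7,210+263/5.7,83); b=at("side",265+381/5.7,180+128/5.7,83)
A=lambda d: np.degrees(np.arctan2(d[1],d[0])).round(1)
for k,m in((a,np.array([530.45,-20.75])),(b,np.array([527.8,-17.5]))):
    for f in(-1,0,1):
        t=np.radians(f); print(k,f,A(k-(m+115*np.array([np.sin(t),-np.cos(t)])))-f,end="; ")
```

```text
[ 562.6 -177.7] -1 -49.9; [ 562.6 -177.7] 0 -52.5; [ 562.6 -177.7] 1 -55.3; [ 562.3 -170.6] -1 -45.2; [ 562.3 -170.6] 0 -47.8; [ 562.3 -170.6] 1 -50.6;
```

The angle reads 0–8° short of the stop. The last force pointed through the lever's axis, so friction probably jammed the push there. I'll push again tangentially with the tool turned 40°.

Call:
arm_command([
  [18, -23, 0, -8, 0],
  [36, -46, 0, -16, 0],
  [54, -70, 0, -24, 0],
  [72, -93, 0, -32, 0],
  [88, -115, 0, -40, 0],
])

```text
t: 11.1
eef_pos: [536.6, -197.2, 187.8]
tcp_rot: [3.141, -0.0, 0.704]
ft_force: [0.2, -0.5, -0.0]
opening: 0.002
grip_force: 0.0
```

Call:
arm_command([
  [0, 0, 0, 0, 0],
  [0, 0, 40, 0, 0],
  [0, 0, 80, 0, 0],
  [0, 0, 110, 0, 0],
  [0, 0, 128, 0, 0],
])

```text
t: 11.6
eef_pos: [534.5, -198.9, 57.5]
tcp_rot: [-3.14, 0.001, 0.695]
ft_force: [0.4, 0.4, 0.0]
opening: 0.005
grip_force: 0.0
```

Call:
arm_command([
  [4, 0, 0, 0, 0],
  [8, 0, 0, 0, 0],
  [12, 0, 0, 0, 0],
  [15, 0, 0, 0, 0],
  [15, 0, 0, 0, 0],
])

```text
t: 12.1
eef_pos: [547.6, -189.8, 60.5]
tcp_rot: [3.14, -0.001, 0.697]
ft_force: [0.5, 0.5, -0.6]
opening: 0.004
grip_force: 0.0
```

Call:
arm_command([
  [1.5, 0, 0, 0, 0],
  [3, 0, 0, 0, 0],
  [4, 0, 0, 0, 0],
  [4, 0, 0, 0, 0],
])

```text
t: 12.5
eef_pos: [550.1, -187.5, 59.7]
tcp_rot: [3.141, 0.0, 0.696]
ft_force: [-0.9, 0.9, -0.7]
opening: 0.007
grip_force: 0.1
```

Call:
arm_command([
  [1, 0, 0, 0, 0],
  [2, 0, 0, 0, 0],
  [2, 0, 0, 0, 0],
])

```text
t: 12.8
eef_pos: [551.6, -186.2, 59.6]
tcp_rot: [3.141, 0.0, 0.697]
ft_force: [0.1, -0.4, 0.6]
opening: 0.003
grip_force: 0.3
```

Call:
arm_command([
  [1, 0, 0, 0, 0],
  [2, 0, 0, 0, 0],
  [2, 0, 0, 0, 0],
])

```text
t: 13.1
eef_pos: [552.3, -185.6, 59.6]
tcp_rot: [-3.141, 0.002, 0.697]
ft_force: [-5.6, -8.3, 2.1]
opening: 0.002
grip_force: 4.6
```

Call:
arm_command([
  [1, 0, 0, 0, 0],
  [2, 0, 0, 0, 0],
  [2, 0, 0, 0, 0],
])

```text
t: 13.4
eef_pos: [553.8, -184.7, 59.6]
tcp_rot: [-3.141, 0.002, 0.697]
ft_force: [-7.5, -9.8, 1.4]
opening: -0.0
grip_force: 5.8
```

Call:
arm_command([
  [-10, 0, 0, 0, 0],
  [-25, 0, 0, 0, 0],
  [-25, 0, -45, 0, 0],
  [-25, 0, -95, 0, 0],
  [-25, 0, -130, 0, 0],
])

```text
t: 13.9
eef_pos: [535.0, -200.2, 192.4]
tcp_rot: [3.14, -0.001, 0.696]
ft_force: [0.2, -0.3, 0.4]
opening: 0.005
grip_force: 0.0
```

Call:
arm_command([
  [-45, 10, 0, 0, 0],
  [-90, 20, 0, 0, 0],
  [-135, 30, 0, 0, 0],
  [-145, 40, 0, 0, 0],
  [-145, 40, 0, 0, 0],
])

```text
t: 14.4
eef_pos: [448.8, -325.2, 189.6]
tcp_rot: [3.141, -0.0, 0.693]
ft_force: [-0.4, 0.3, 0.3]
opening: 0.004
grip_force: 0.0
```

Run:
```python
from h import *
snap("side","s6"); snap("top","t6")
s=env.state(); print(s["t"],s["eef_pos"])
f=lambda n: cv2.cvtColor(cv2.imread(f"pics/{n}_raw.png"),cv2.COLOR_BGR2GRAY).astype(np.float32)
def sh(a,b,x,y,w,h):
    W=np.eye(2,3,dtype=np.float32)
    cc,W=cv2.findTransformECC(f(a)[y:y+h,x:x+w],f(b)[y:y+h,x:x+w],W,cv2.MOTION_TRANSLATION,(3,200,1e-5)); return W[:,2].round(2),round(cc,3)
for nm,r in dict(hub=(299,262,22,24),lball=(270,253,18,18),rball=(333,276,18,18),nozzle=(312,240,16,22),lockhub=(346,265,14,16),bear=(314,217,33,31),box=(365,208,30,35)).items():
    try: print("top",nm,"1-6" if nm in("hub","bear","box","lockhub") else "",sh("t5","t6",*r), sh("t1","t6",*r) if nm in("bear","box") else "")
    except Exception as e: print(nm,"x")
for nm,r in dict(hub=(330,225,24,24),lball=(312,248,20,20),rball=(350,210,20,18),tip=(305,222,26,20),knob=(324,197,18,22),bear=(278,228,32,35),foot=(313,262,55,24)).items():
    try: print("side",nm,sh("s5","s6",*r))
    except Exception as e: print(nm,"x")
```

```text
14.5 [ 449.75939113 -323.06113386  189.45262256]
top hub 1-6 (array([-0.11,  0.1 ], dtype=float32), 0.988) 
top lball  (array([-0.25,  0.34], dtype=float32), 0.964) 
top rball  (array([-0.18, -0.21], dtype=float32), 0.97) 
top nozzle  (array([-0.28, -0.1 ], dtype=float32), 0.973) 
top lockhub 1-6 (array([-0.31, -0.29], dtype=float32), 0.98) 
top bear 1-6 (array([-0.05, -0.02], dtype=float32), 0.999) (array([-0.04,  0.13], dtype=float32), 0.97)
top box 1-6 (array([-0.01, -0.  ], dtype=float32), 1.0) (array([-0.,  0.], dtype=float32), 1.0)
side hub (array([-0.01,  0.18], dtype=float32), 0.968)
side lball (array([0.28, 0.3 ], dtype=float32), 0.964)
side rball (array([-0.19, -0.05], dtype=float32), 0.986)
side tip (array([-0.25,  0.23], dtype=float32), 0.933)
side knob (array([-1.7 ,  0.52], dtype=float32), 0.985)
side bear (array([-0.,  0.], dtype=float32), 1.0)
side foot (array([0.17, 0.18], dtype=float32), 0.989)
```

```bash
python3 -c "
from h import env
print(env.job_done())"
```

```text
the job is handed in; nothing more can be done
None
```

I handed the job in at about 14.5 s: the nozzle points at the bearing to within about 1° by the camera fits, and the lock lever is pushed forward to its stop (judged by a force jump to about 10 N and the knob's move in the side view) with the finger clear; that last push shifted the stand by under 1 mm and turned it about 0.5°.

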